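# Hook a tension spring into the load gauge

### The arm

A 6-joint arm with a two-finger parallel gripper is mounted at the origin on the work surface. World frame = base frame: x ahead of the robot, y to its left, z up, the work surface at z = 0. Lengths are in m, angles in degrees, forces in N, time in s.
With the tool pointing down it reaches from about 0.2 to 0.875 m from the base axis. Payload 3.4 kg.
Tool frame: the origin (TCP) lies midway between the tips of the shut fingers; the grasp point (between the pads) lies 19 mm behind it (bot.grip_depth is the distance from the TCP to the grasp point, in m); z points along the fingers, y is the direction in which the jaws open and shut (so a half turn about z gives the same grasp; the last joint's range is limited). The gripper opens to 94 mm and grips with 3 to 60 N. Pads are 16 mm wide; open, the fingers measure 119 mm over their backs; the gripper's body (75 mm by 177 mm) begins 78 mm behind the grasp point.
Start: joints at [64.802, 15.808, 86.224, -0, 77.962, -6.933], TCP at [0.18, 0.546, 0.205] pointing down, gripper open.
Joint ranges: [-165.64, 165.64], [-43.16, 119.46], [12.63, 154.43], [-67.54, 247.53], [6.08, 155.33], [-154.97, 154.97]. Speed limits (degrees/s): [147.25, 147.25, 180, 180, 180, 180].

### API

Orientations are given as a 3x3 rotation matrix whose columns are the frame's x, y, z axes.
In Python, from workcell import bot gives the robot as it stands.
- The arm moves only by the tool jog_arm, never from a script. Its argument "increments" is a list that holds one entry, the list of rows, each a list of 7 numbers: the turn, a rotation vector about the tool's x, y, z in rad, then the shift along the tool's x, y, z in m, then the finger opening in m, from 0 to 0.094. A call has exactly 10 rows; each row is the pose to reach, as a shift and turn from the pose commanded when the call began, along the tool's axes at that moment; what a row does not reach only later rows make up. A row lasts 1/10 s, in which the tool goes at most 50 mm and 8.59 degrees, less where a joint would pass 70% of its speed; a pose out of reach is approached as far as the arm can. A call with a gripper value outside its range is refused whole. The fingers move at their own pace and stop on an object; the grip force is fixed at half the most. Time passes only in rows, so rows that repeat a pose let the fingers close, or fill a call up. It gives the time, the measured TCP pose, the force and the opening at its end, in the units of the state.
- bot.sense(): the state, without advancing time (a new reading comes with each control period).
- bot.get_image(name): name is "side" or "top" or "wrist"; returns a dict with "image" (384x512x3 uint8, red, green, blue), "mtx" (3x3 intrinsics, pixels), "origin" and "rotation" of the camera in the world. Camera axes: x right, y down, z forward; pixel columns grow to the right and rows downward; lengths in m; the calibration is good to about 2 mm. A picture is of the moment at which its call begins. There is no depth.
- bot.job_done(): hands the job in, once; it reports no verdict.
The state is a dict: "time_s": time; "qpos": joint angles; "joint_velocities": joint speeds; "tau": joint torques, N m; "tcp_pos": TCP position; "tcp_rot": TCP orientation; "ft_force": force on the tool from outside, world axes, zero at the start; "torque": the same for the moment, N m; "width": finger opening in m.
Only numpy, scipy, OpenCV 4.12 (cv2) and the standard library are available. Lean on these libraries where they do the work, as an engineer would, in place of code of your own. Each camera call takes 0.05 s, during which the arm holds its last target. There are 200 camera calls.

### The job

Take the tension spring off its grey rest, feel with its pin for the hole in the brass strip at the bottom of the blue block's groove, and seat the pin fully home. Then stretch the spring by its green end, drop the steel eye over the red post and let go, so that the spring stays stretched between hole and post with the eye caught under the post's head. Press gently, do not overstretch the spring, and leave the other things on the table where they are.

Things in the scene. Friction and masses are not known exactly. Their poses are not given: they have to be found in the camera images.
- spring: The tension spring, loose, about 100 g, 134 mm long when slack. Origin on its pin's axis, at the flat underside of the orange hook end; x points along the spring from pin to eye, z up, the pin points down (-z). Its orange and green ends slide apart along x on a guide rod with coils between.
- hook_grip (a point): Centre of the orange end block, 24 x 14 x 32 mm (x, y, z), right above the pin, 16 mm above the block's underside; axes as the spring's. Grip it across its 14 mm width (y).
- pin_tip (a point): Lower end of the steel pin, 13 mm below the underside of the orange block. The pin is 6 mm in diameter, chamfered 1 mm.
- tab_grip (a point): Centre of the green end block, 24 x 14 x 32 mm (x, y, z), 80 mm from the pin's axis when slack, 16 mm above its underside, which is level with the orange one; axes as the spring's. Grip it across its 14 mm width (y). The spring does not bend: to lift the eye over the post, tilt it up about the seated pin (0.14 rad is enough and fits the hole); lifted level, the pin comes out.
- eye (a point): Centre of the steel eye, a flat level ring: hole 20 mm across, outside 28 mm, 5 mm thick, its middle plane 11.5 mm below the undersides of the blocks, carried by a leg under the green block; 28 mm beyond the middle of the green block, 108 mm from the pin's axis when slack.
- eye_end (a joint): Stretch of the spring (m), 0 slack, end stop at 0.050. Pull = 2.5 N at the start of the stretch plus 0.25 N per mm (10 N at 30 mm). Stretching beyond 40 mm damages it.
- gauge: Spring load gauge, fixed, 240 x 110 mm steel plate 12 mm thick. Origin at its underside; x from blue hook block to red post, z up. Groove's middle plane at x = -68 mm, post axis at x = 72 mm, both at y = 0. Aluminium deck, top at z = 16 mm, from x = -20 to 95 mm; a slack spring's eye rests on it when the pin is home. White housing from x = 103 to 137 mm, 48 mm high.
- groove_mid (a point): Middle of the groove in the blue block, level with the block's top, 30 mm above the table; axes as the gauge's. Block 39 mm (x) by 90 mm (y). The groove is 10 mm wide in x, 4 mm deep and runs along y; its floor is a brass strip. The underside of the orange block lies on the blue block's top when the pin is home, the pin tip then 9 mm below the groove floor.
- anchor: The blue block; its origin is 30 mm below groove_mid, axes as the gauge's. The brass strip in its groove has one hole, 8.5 mm (y) by 10 mm (x), 13 mm deep. The strip was clamped by hand: the hole's centre lies anywhere up to 16 mm either way along y from the groove's middle and is not measured. Feel for it with the pin, or see it as a dark gap in the brass.
- post_top (a point): Top of the red post, 28 mm above the table, 12 mm above the deck; axes as the gauge's. Neck 8 mm in diameter for the lower 6.5 mm, then a head 14 mm in diameter, tapering to 8 mm at the top. An eye on the deck round the neck and drawn towards the blue block is caught under the head.
- rest: Grey plastic rest, fixed, 170 x 60 mm, on which the spring lies at the start, axes alike, pin down in a wide slot; the undersides of the spring's blocks are 26 mm above the table there. Lift the spring straight up by 20 mm or more to clear it.
- gauge_block: Bystander, leave alone: steel gauge block standing on its long edge, 35 x 9 x 30 mm high; origin at the centre of its underside.
- test_disc: Bystander, leave alone: round steel hardness reference block, 60 mm across, 12 mm high; origin at the centre of its underside.
- brass_weight: Bystander, leave alone: small brass weight with a knob, 28 mm across, 36 mm high; origin at the centre of its underside.
- yellow_case: Bystander, leave alone: closed yellow plastic case, 75 x 110 x 26 mm; origin at the centre of its underside.
- square_block: Bystander, leave alone: dark steel engineer's square lying flat, 14 mm high; origin at the centre of its underside.
- driver: Bystander, leave alone: blue-handled screwdriver lying flat, 160 mm long; origin at the centre of its underside.

How it is judged (in metres and radians):
On the way, in this order (a step that is already met when the one before it is completed fails the run):
1. The pin of the spring is fully down in the hole of the brass strip, the eye not yet on the post (z of pin_tip in the frame of gauge between 0.01 and 0.0205 m and x of pin_tip in the frame of gauge between -0.075 and -0.061 m and y of pin_tip in the frame of gauge between -0.021 and 0.021 m and value of joint eye_end below 0.012 m), for 0.3 s.
2. The spring is stretched and its eye is round the neck of the post, below the head (z of pin_tip in the frame of gauge between 0.01 and 0.0205 m and x of pin_tip in the frame of gauge between -0.075 and -0.061 m and y of pin_tip in the frame of gauge between -0.021 and 0.021 m and z of eye in the frame of gauge between 0.014 and 0.0225 m and x of eye in the frame of gauge between 0.06 and 0.076 m and y of eye in the frame of gauge between -0.008 and 0.008 m and value of joint eye_end above 0.018 m), for 0.2 s.
At the end, for the whole second after the job is handed in: The pin is in the hole (its tip at least 5.5 mm below the groove floor), the eye is round the post below the head, the spring is stretched by more than 18 mm and pulls on the gauge, and it is at rest and released (all of step 2 and contact force between spring and gauge above 4 N and linear speed of spring below 0.02 m/s); the robot touches nothing.
It fails at once if The spring is stretched beyond 40 mm (value of joint eye_end above 0.04 m).
It fails at once if Before the spring is stretched, it is pressed on the gauge with more than 40 N (contact force between spring and gauge above 40 N and value of joint eye_end below 0.008 m).
It fails at once if The spring is pressed on the gauge with more than 70 N in all (the pull at both its ends counts) (contact force between spring and gauge above 70 N).
It fails at once if A bystander is moved by more than 30 mm (distance of any of gauge_block, test_disc, brass_weight, yellow_case, square_block, driver from where it was at the start of the episode above 0.03 m).
It also fails if it takes over 72 s, if anything falls off the work surface, if the arm or the gripper's body presses on something with over 40 N, if the wrist force passes 120 N, or if a joint passes its speed limit or range.

## Working session

There is one attempt and no reset: what is moved stays moved. The work goes in short steps, Python scripts to look and compute and a tool call to move; the robot and the scene stay as the last step left them, time stands still between calls to the robot, and variables do not carry over. Pictures are saved under pics/ and viewed, about 8 in all and at most 12, crops included, and the job is handed in when it is done.

Besides the shell and the picture viewer there is one more tool, called after ">>>" by a JSON object that holds its "api" and its "payload". jog_arm: Moves the arm, as the interface text tells. Its arguments: {"type":"object","properties":{"increments":{"type":"array"}},"required":["increments"]}

```bash
mkdir -p pics; ls
cat > h.py <<'E'
import numpy as np, cv2
from workcell import bot
def save(n,fn,crop=None,s=1):
    d=bot.get_image(n); im=d["image"][:,:,::-1].copy()
    np.savez('pics/'+fn+'.npz',**{k:np.array(v) for k,v in d.items()})
    if crop: x0,y0,x1,y1=crop; im=im[y0:y1,x0:x1]
    cv2.imwrite('pics/'+fn+'.png',cv2.resize(im,None,fx=s,fy=s,interpolation=cv2.INTER_CUBIC)); return d
def ray(d,u,v):
    r=np.array(d["rotation"])@np.linalg.inv(np.array(d["mtx"]))@np.array([u,v,1.0]); return np.array(d["origin"]),r
def onz(d,u,v,z):
    o,r=ray(d,u,v); return o+r*(z-o[2])/r[2]
def st():
    s=bot.sense(); np.set_printoptions(precision=4,suppress=True)
    print(s["time_s"],np.array(s["tcp_pos"]),np.array(s["ft_force"]),np.array(s["torque"]),s["width"]);print(np.array(s["tcp_rot"])); return s
E
python3 - <<'E'
from h import *
a=save("top","top0");save("side","side0");st()
for n in ("top0","side0"):
    d=np.load('pics/'+n+'.npz');print(n,d["origin"],d["rotation"].round(3).tolist(),d["mtx"].tolist())
t=cv2.imread('pics/top0.png');s=cv2.imread('pics/side0.png')
cv2.imwrite('pics/both.png',cv2.resize(t,None,fx=1.55,fy=1.55))
E
```

```text
pics
0.1 [0.18   0.5456 0.2047] [-0.5436  0.1888  0.6099] [-0.0526  0.0118 -0.055 ] 0.09428241324377264
[[-0.9496  0.3134 -0.0007]
 [ 0.3134  0.9496 -0.0014]
 [ 0.0002 -0.0016 -1.    ]]
top0 [ 0.4224 -0.0247  1.4254] [[-0.013, -0.996, 0.084], [-1.0, 0.013, -0.007], [0.006, -0.084, -0.996]] [[455.5968469450344, 0.0, 253.0594939097896], [0.0, 455.5968469450344, 189.58005962593006], [0.0, 0.0, 1.0]]
side0 [0.4109 0.5996 0.8342] [[-0.975, -0.176, 0.134], [-0.221, 0.753, -0.62], [0.008, -0.634, -0.773]] [[358.337270403717, 0.0, 253.03791222455243], [0.0, 358.337270403717, 199.04670205620164], [0.0, 0.0, 1.0]]
```

View pics/both.png

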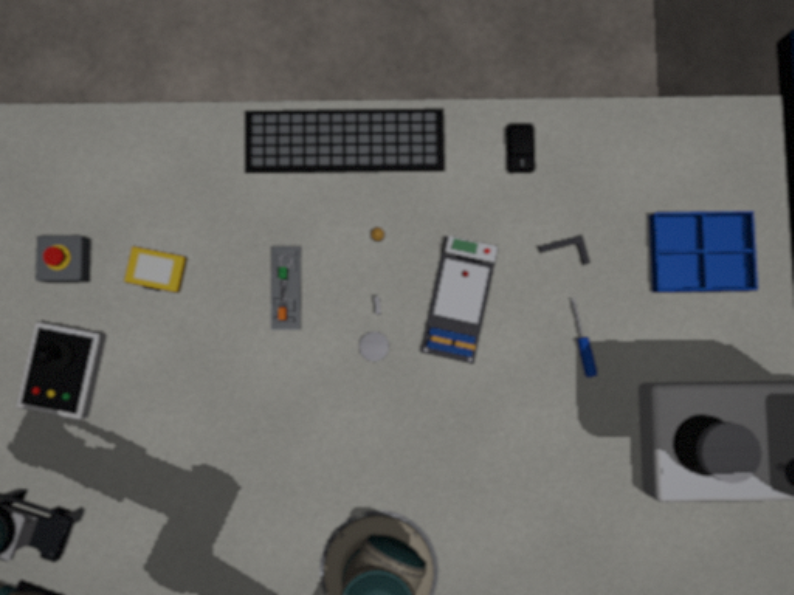

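View pics/side0.png

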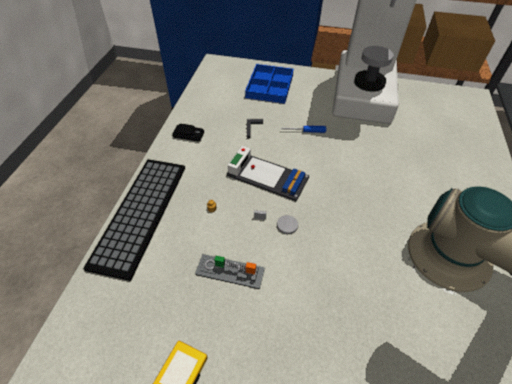

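Top view (scale 1.55): the spring is on its rest, with green at (283,273) and orange at (282,313). The gauge has its blue block at (451,343) with a dark gap in the brass near (453,343), and the red post at (465,273). I'll measure these by colour.

```bash
cat >> h.py <<'E'
def cent(im,h0,h1,roi,smin=90,vmin=50):
    hsv=cv2.cvtColor(im,cv2.COLOR_RGB2HSV); m=cv2.inRange(hsv,(h0,smin,vmin),(h1,255,255))
    k=np.zeros_like(m); x0,y0,x1,y1=roi; k[y0:y1,x0:x1]=m[y0:y1,x0:x1]
    n,l,s,c=cv2.connectedComponentsWithStats(k); o=[(s[i,4],c[i],s[i,:4]) for i in range(1,n)]; o.sort(key=lambda t:-t[0]); return o,k
E
python3 - <<'E'
from h import *
np.set_printoptions(precision=4,suppress=True)
T=np.load('pics/top0.npz');S=np.load('pics/side0.npz')
def tri(a,b):
    o1,r1=ray(T,*a);o2,r2=ray(S,*b);k=np.linalg.lstsq(np.c_[r1,-r2],o2-o1,rcond=None)[0]
    p,q=o1+k[0]*r1,o2+k[1]*r2;return (p+q)/2,np.linalg.norm(p-q)
for name,h,rt,rs,z in (("orange",(3,16),(170,190,200,215),(235,255,265,280),.058),("green",(50,80),(170,165,200,190),(205,250,235,270),.058),
  ("red",(0,6),(290,165,310,185),(245,160,262,180),.028),("blue",(105,125),(265,200,315,240),(275,160,310,205),.030),("brass",(10,24),(265,200,315,240),(275,160,310,205),.027)):
    a,ka=cent(T["image"],*h,rt);b,kb=cent(S["image"],*h,rs)
    for c in a[:3]: print(name,'T',c[0],c[1],onz(T,*c[1],z))
    for c in b[:3]: print(name,'S',c[0],c[1],onz(S,*c[1],z))
    if a and b: print(tri(a[0][1],b[0][1]))
    if name=="blue":
        r=cv2.minAreaRect(np.argwhere(ka)[:,::-1].astype(np.float32));print(r,[onz(T,*p,.03) for p in cv2.boxPoints(r)])
E
```

```text
orange T 52 [181.5962 202.    ] [0.5024 0.181  0.058 ]
orange S 119 [250.0252 267.9076] [0.5046 0.1894 0.058 ]
(array([0.5046, 0.183 , 0.046 ]), np.float64(0.0029840793384299925))
green T 37 [182.0541 175.5946] [0.5821 0.1796 0.058 ]
green S 89 [219.1011 260.9663] [0.5828 0.188  0.058 ]
(array([0.5845, 0.1816, 0.046 ]), np.float64(0.0018776011635086038))
red T 7 [300.     176.2857] [ 0.5789 -0.1797  0.028 ]
red S 11 [252.3636 166.4545] [ 0.5816 -0.1751  0.028 ]
(array([ 0.5811, -0.1801,  0.0229]), np.float64(0.003235150473650956))
blue T 149 [291.4899 215.6846] [ 0.4577 -0.1508  0.03  ]
blue T 141 [289.2766 224.9007] [ 0.4297 -0.1434  0.03  ]
blue S 129 [288.6589 179.9147] [ 0.4612 -0.1428  0.03  ]
blue S 127 [297.3465 182.9291] [ 0.4337 -0.1366  0.03  ]
(array([ 0.4599, -0.1515,  0.0205]), np.float64(0.003791234747422618))
((290.5470275878906, 220.28822326660156), (30.04486846923828, 14.425875663757324), 12.52880859375) [array([ 0.4328, -0.0978,  0.03  ]), array([ 0.4757, -0.1081,  0.03  ]), array([ 0.4546, -0.1975,  0.03  ]), array([ 0.4118, -0.187 ,  0.03  ])]
brass T 83 [292.6145 220.8795] [ 0.4419 -0.1542  0.027 ]
brass S 66 [293.6667 180.0152] [ 0.4464 -0.1486  0.027 ]
(array([ 0.4443, -0.1547,  0.0205]), np.float64(0.00473518861830017))
```

```bash
cat >> h.py <<'E'
from scipy.spatial.transform import Rotation as Ro
def tgt(p,yaw,tilt=0,s=None):
    """tool pointing down, tool x along -(part x at yaw deg); tilt rad raises the part's +x end"""
    s=s or bot.sense(); R=np.array(s["tcp_rot"])
    y=np.radians(yaw); x=np.array([-np.cos(y),-np.sin(y),0]); z=np.array([0,0,-1.]); G=np.c_[x,np.cross(z,x),z]
    G=Ro.from_rotvec(-tilt*np.array([-np.sin(y),np.cos(y),0])).as_matrix()@G
    print("inc turn",Ro.from_matrix(R.T@G).as_rotvec().round(4),"shift",(R.T@(np.array(p)-np.array(s["tcp_pos"]))).round(4))
E
python3 -c "
from h import *
tgt([.52,.182,.17],-1)"
```

```text
inc turn [-0.0015 -0.0004 -0.3014] shift [-0.4368 -0.2386  0.035 ]
```

>>> {"api": "jog_arm", "payload": {"increments": [[[0,0,-0.03,-0.044,-0.024,0.0035,0.05],[0,0,-0.06,-0.088,-0.048,0.007,0.05],[0,0,-0.09,-0.131,-0.072,0.0105,0.05],[0,0,-0.12,-0.175,-0.096,0.014,0.05],[0,0,-0.15,-0.218,-0.12,0.0175,0.05],[0,0,-0.18,-0.262,-0.143,0.021,0.05],[0,0,-0.21,-0.306,-0.167,0.0245,0.05],[0,0,-0.24,-0.349,-0.191,0.028,0.05],[0,0,-0.27,-0.393,-0.215,0.0315,0.05],[0,0,-0.301,-0.437,-0.239,0.035,0.05]]]}}

```text
time_s: 1.1
tcp_pos: [0.5208, 0.1807, 0.1701]
tcp_rot: [[-1.0, 0.017, -0.0], [0.017, 1.0, 0.0], [0.0, 0.0, -1.0]]
ft_force: [-0.3, 1.2, 0.8]
width: 0.0502
```

Run:
```python
from h import *
st(); d=save("wrist","w1",s=1.5)
print(np.array(d["origin"]),np.array(d["rotation"]).round(3).tolist())
for n,h in (("orange",(3,16)),("green",(45,85))):
    a,k=cent(d["image"],*h,(0,0,512,384))
    for c in a[:2]: print(n,c, onz(d,*c[1],.058))
    r=cv2.minAreaRect(np.argwhere(k).astype(np.float32)[:,::-1]);print(r)
```

```text
1.1 [0.5208 0.1807 0.1701] [-0.2949  1.1982  0.7678] [ 0.0144 -0.0416  0.021 ] 0.05015912322002601
[[-0.9999  0.0169 -0.0005]
 [ 0.0169  0.9999  0.0002]
 [ 0.0005  0.0002 -1.    ]]
[0.4538 0.182  0.35  ] [[0.018, 0.971, 0.237], [1.0, -0.017, -0.004], [-0.0, 0.237, -0.972]]
orange (np.int32(149), array([254.604, 171.349]), array([247, 159,  16,  30], dtype=int32)) [0.5021 0.1816 0.058 ]
orange (np.int32(1), array([148., 323.]), array([148, 323,   1,   1], dtype=int32)) [0.6625 0.0658 0.058 ]
((283.793212890625, 330.75811767578125), (287.2908935546875, 212.68223571777344), 43.9847412109375)
green (np.int32(380), array([254.6079, 250.2895]), array([248, 236,  15,  29], dtype=int32)) [0.5817 0.1802 0.058 ]
((255.0, 250.0), (14.0, 28.0), 0.0)
```

View pics/w1.png

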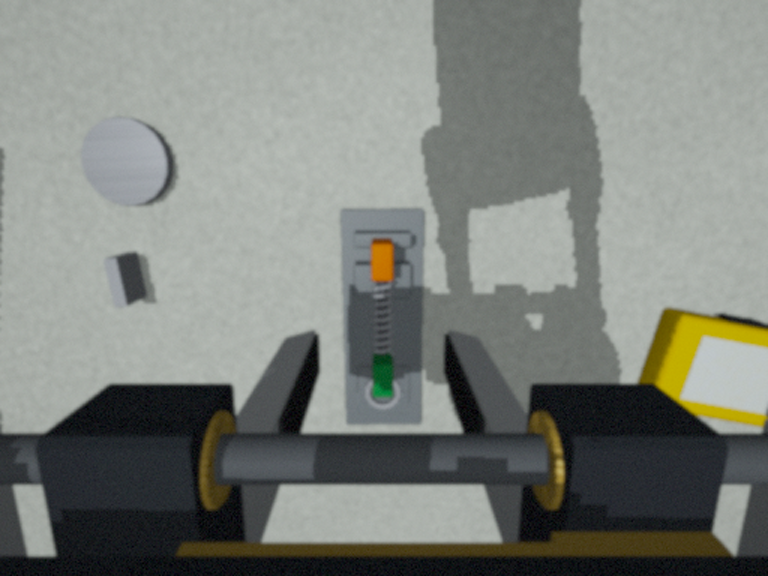

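The spring lies straight along the picture. The orange block is at (382,260) and the green one at (382,375), in the 1.5x image. The near side face biases the orange centroid, so I'll use the far top edge instead.

Run:
```python
from h import *
d=np.load('pics/w1.npz')
print(onz(d,254.6,188.7,.058),onz(d,254.6,264.7,.058),onz(d,246.7,185,.058)[1],onz(d,262.7,185,.058)[1],d["mtx"][0,0])
im=d["image"]
print(im[150:195,255].tolist())
tgt([.503,.1815,.08],-1)
```

```text
[0.51874037 0.1813048  0.058     ] [0.59728582 0.1799559  0.058     ] 0.17388317538659076 0.18903907015133153 314.76519484220796
[[130, 139, 141], [129, 138, 141], [125, 132, 138], [106, 115, 119], [90, 95, 100], [103, 108, 112], [117, 124, 128], [125, 130, 130], [120, 111, 109], [111, 82, 69], [112, 65, 28], [125, 65, 0], [155, 83, 0], [181, 105, 0], [195, 119, 0], [199, 121, 0], [198, 120, 0], [199, 121, 0], [199, 121, 0], [199, 118, 0], [199, 121, 0], [199, 119, 0], [200, 119, 0], [198, 117, 0], [199, 119, 0], [197, 116, 0], [198, 113, 0], [198, 117, 0], [198, 117, 0], [196, 114, 0], [197, 116, 0], [196, 114, 0], [196, 114, 0], [196, 115, 0], [195, 113, 0], [191, 109, 0], [176, 101, 0], [146, 86, 47], [101, 77, 69], [88, 86, 93], [107, 110, 115], [125, 130, 135], [118, 124, 129], [96, 101, 106], [84, 87, 92]]
inc turn [-0.0059  0.005  -0.002 ] shift [0.0246 0.007  0.0892]
```

>>> {"api": "jog_arm", "payload": {"increments": [[[0,0,0,0.0158,0.0005,0.03,0.05],[0,0,0,0.0158,0.0005,0.06,0.05],[0,0,0,0.0158,0.0005,0.09,0.05],[0,0,0,0.0158,0.0005,0.12,0.05],[0,0,0,0.0158,0.0005,0.14,0.05],[0,0,0,0.0158,0.0005,0.14,0.02],[0,0,0,0.0158,0.0005,0.14,0],[0,0,0,0.0158,0.0005,0.14,0],[0,0,0,0.0158,0.0005,0.14,0],[0,0,0,0.0158,0.0005,0.14,0]]]}}

```text
time_s: 2.15
tcp_pos: [0.5049, 0.1833, 0.0316]
tcp_rot: [[-1.0, 0.018, 0.002], [0.018, 1.0, 0.0], [-0.002, 0.0, -1.0]]
ft_force: [-0.7, -1.0, 3.9]
width: 0.0136
```

>>> {"api": "jog_arm", "payload": {"increments": [[[0,0,0,0,0,-0.015,0],[0,0,0,0,0,-0.035,0],[0,0,0,0,0,-0.055,0],[0,0,0,0,0,-0.075,0],[0,0,0,0.003,-0.04,-0.085,0],[0,0,0.03,0.007,-0.08,-0.085,0],[0,0,0.06,0.013,-0.12,-0.085,0],[0,0,0.1,0.02,-0.16,-0.085,0],[0,0,0.13,0.027,-0.2,-0.085,0],[0,0,0.16,0.035,-0.23,-0.085,0]]]}}

```text
time_s: 3.15
tcp_pos: [0.4647, -0.0481, 0.116]
tcp_rot: [[-0.984, 0.179, 0.001], [0.179, 0.984, -0.001], [-0.001, -0.0, -1.0]]
ft_force: [-0.4, 0.9, -0.7]
width: 0.0138
```

Run:
```python
from h import *
st(); tgt([.4438,-.1476,.115],-13.2); d=save("wrist","w2",s=1.5)
```

```text
3.15 [ 0.4647 -0.0481  0.116 ] [-0.3555  0.9317 -0.7395] [ 0.0809 -0.0239 -0.004 ] 0.013790545996686578
[[-0.9839  0.1789  0.001 ]
 [ 0.1789  0.9839 -0.0007]
 [-0.0011 -0.0005 -1.    ]]
inc turn [-0.0005  0.0011  0.0505] shift [ 0.0028 -0.1016  0.001 ]
```

View pics/w2.png

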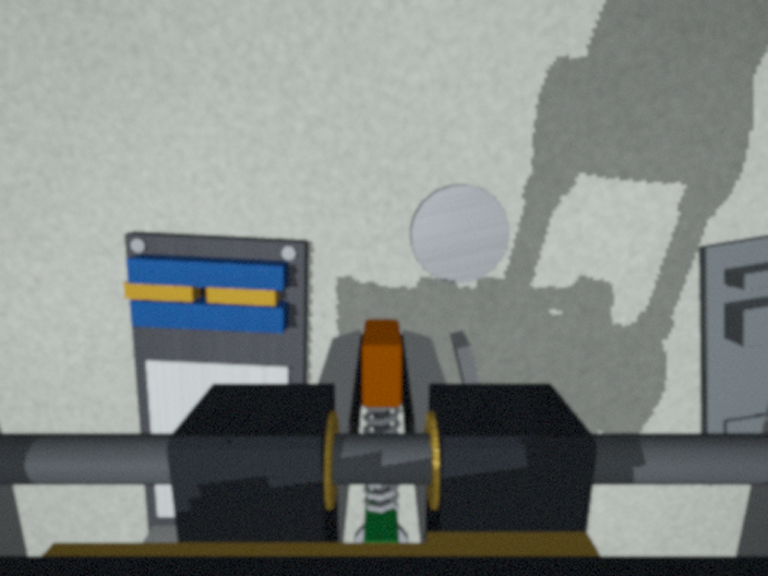

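The wrist view shows the spring held straight. The hole is the dark gap in the brass at about (200,294), in the 1.5x image. I'll measure the gap and the groove relative to the held orange block.

Run:
```python
from h import *
d=np.load('pics/w2.npz'); im=d["image"]; np.set_printoptions(precision=4,suppress=True)
hsv=cv2.cvtColor(im,cv2.COLOR_RGB2HSV)
br,k=cent(im,12,26,(70,170,200,220),90,100)
for c in br[:3]: print('brass',c)
print('rows@196',im[192:200,126:146].sum(2))
b,kb=cent(im,105,125,(70,150,205,230),90,50)
for c in b[:3]: print('blue',c)
r=cv2.minAreaRect(np.argwhere(kb).astype(np.float32)[:,::-1]); P=cv2.boxPoints(r); print(r,P); Q=np.array([onz(d,*p,.03) for p in P]);print(Q,Q.mean(0))
for c in br[:2]: print(onz(d,*c[1],.026))
print('orange col', im[205:280,254].tolist()[::2]); print('row',[ (i,im[245,i].tolist()) for i in range(236,274,2)])
s=bot.sense();print(d["origin"],d["rotation"].tolist(),s["tcp_pos"])
```

```text
brass (np.int32(471), array([160.3333, 197.5541]), array([137, 192,  48,  12], dtype=int32))
brass (np.int32(457), array([105.6018, 194.9256]), array([ 83, 189,  47,  12], dtype=int32))
rows@196 [[388 350 290 232 187 192 208 185 148 161 215 299 359 390 398 390 400 383
  387 394]
 [387 363 280 210 172 168 165 135  92 114 182 296 359 386 400 402 399 397
  397 391]
 [390 344 282 204 154 148 148 114 101  91 174 274 359 397 400 405 401 400
  399 399]
 [381 348 275 202 162 146 144 115 101 101 161 268 348 389 394 400 401 404
  405 397]
 [387 357 280 207 173 155 152 140 109 108 171 261 350 376 402 399 398 404
  394 404]
 [388 356 290 198 169 161 156 159 119 116 173 275 348 384 390 394 409 388
  395 398]
 [391 365 302 217 152 166 161 159 121 147 195 281 353 385 402 390 397 410
  408 399]
 [387 361 286 228 184 152 134 147 114 140 185 274 352 389 386 404 393 397
  400 406]]
blue (np.int32(2046), array([138.8284, 180.8123]), array([ 85, 169, 108,  26], dtype=int32))
blue (np.int32(1907), array([140.0876, 211.0598]), array([ 87, 198, 106,  25], dtype=int32))
((138.40394592285156, 195.565307617187
[... 841 characters left out ...]
8, 100], [63, 64, 67], [50, 59, 60], [79, 84, 87]]
row [(236, [79, 81, 84]), (238, [40, 44, 46]), (240, [56, 30, 16]), (242, [122, 60, 0]), (244, [137, 69, 0]), (246, [137, 70, 0]), (248, [140, 71, 0]), (250, [139, 72, 0]), (252, [141, 75, 0]), (254, [139, 74, 0]), (256, [139, 72, 0]), (258, [139, 70, 0]), (260, [140, 72, 0]), (262, [141, 73, 0]), (264, [137, 68, 0]), (266, [125, 67, 0]), (268, [64, 34, 18]), (270, [36, 39, 42]), (272, [76, 78, 78])]
[ 0.3985 -0.0356  0.2957] [[0.17961045353632388, 0.9554339870086384, 0.234277573508969], [0.98373728352758, -0.17419554220036956, -0.04378207481714697], [-0.0010207733592754284, 0.2383313020698155, -0.9711833753084187]] [ 0.4634 -0.0516  0.1159]
```

Run:
```python
from h import *
d=np.load('pics/w2.npz'); np.set_printoptions(precision=4,suppress=True)
h=onz(d,132.4,196.3,.026)
R=np.array([[-.9839,.1789,.001],[.1789,.9839,-.0007],[-.0011,-.0005,-1]]);t=np.array([.4647,-.0481,.116])
o=onz(d,254.3,249.8,.1424)
print('hole',h,'pin rel tool',R.T@(o-t), 'far/near',onz(d,254.3,270,.1424),onz(d,254.3,229.5,.1424))
y=np.radians(-13); x=np.array([-np.cos(y),-np.sin(y),0]); z=np.array([0,0,-1.]); G=np.c_[x,np.cross(z,x),z]
off=R.T@(o-t); off[2]=0
p=h-G@off; p[2]=.0
g=G.T@(h-np.array([.4447,-.1470,.026])); print('hole in gauge rel groove mid (tool axes)',g,'tcp target',p)
tgt([p[0],p[1],.065],-13)
```

```text
hole [ 0.4455 -0.1537  0.026 ] pin rel tool [ 0.0002  0.0004 -0.0264] far/near [ 0.476  -0.0498  0.1424] [ 0.4535 -0.0457  0.1424]
hole in gauge rel groove mid (tool axes) [-0.0022 -0.0064 -0.    ] tcp target [ 0.4455 -0.1541  0.    ]
inc turn [-0.0044  0.      0.0453] shift [-0.0009 -0.1038  0.0513]
```

>>> {"api": "jog_arm", "payload": {"increments": [[[0,0,0.02,0,-0.03,0,0],[0,0,0.045,0,-0.06,0,0],[0,0,0.045,-0.001,-0.09,0,0],[0,0,0.045,-0.001,-0.104,0,0],[0,0,0.045,-0.001,-0.104,0.02,0],[0,0,0.045,-0.001,-0.104,0.04,0],[0,0,0.045,-0.001,-0.104,0.05,0],[0,0,0.045,-0.001,-0.104,0.05,0],[0,0,0.045,-0.001,-0.104,0.05,0],[0,0,0.045,-0.001,-0.104,0.05,0]]]}}

```text
time_s: 4.2
tcp_pos: [0.4485, -0.1487, 0.0663]
tcp_rot: [[-0.975, 0.22, 0.002], [0.22, 0.975, -0.001], [-0.002, -0.0, -1.0]]
ft_force: [-1.0, 0.1, -0.8]
width: 0.0135
```

Run:
```python
from h import *
s=st(); d=save("wrist","w3",(150,150,370,310),3.5); tgt([.4455,-.1541,.065],-13,s=s)
```

```text
4.2 [ 0.4485 -0.1487  0.0663] [-0.9576  0.1161 -0.7647] [ 0.0069 -0.0158 -0.0002] 0.013508763909654425
[[-0.9754  0.2205  0.0017]
 [ 0.2205  0.9754 -0.0006]
 [-0.0018 -0.0003 -1.    ]]
inc turn [-0.0003  0.0018  0.0046] shift [ 0.0018 -0.006   0.0013]
```

View pics/w3.png

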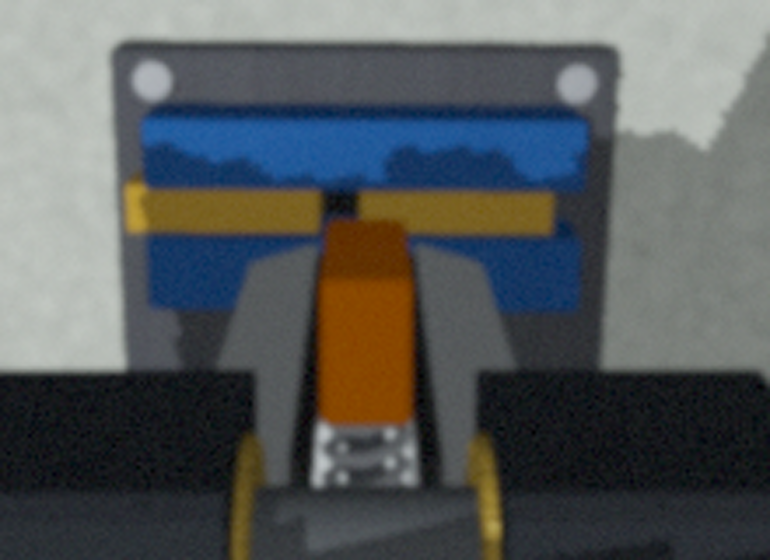

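The hole is at crop (340,211) and the orange block's front centre at (367,250). The pin therefore still sits several mm to the right of the hole. I'll work out the correction.

Run:
```python
from h import *
d=np.load('pics/w3.npz'); np.set_printoptions(precision=4,suppress=True)
im=d["image"].sum(2)
print(im[208:213,150+85:150+110])
br,k=cent(d["image"],12,26,(180,195,312,222),90,60)
for c in br[:2]: print(c[1:])
f=lambda a,b:(150+a/3.5,150+b/3.5)
R=np.array([[-.9754,.2205,.0017],[.2205,.9754,-.0006],[-.0018,-.0003,-1]])
h=onz(d,*f(340,211),.026)
for zt in (.0924,.0907):
  o=onz(d,*f(365.5,350),zt); ne=onz(d,*f(367,277),zt); fa=onz(d,*f(366,424),zt)
  print('hole',h,'pin',o,'len',np.linalg.norm(ne-fa),'delta tool',R.T@(h-o), 'pin rel tcp',R.T@(o-np.array([.4485,-.1487,.0663])))
s=bot.sense();print(s["tcp_pos"],d["origin"])
```

```text
[[250 251 257 255 245 226 171 134  81  59  59  33  61  47  76  65  88 165
  223 258 249 248 251 255 252]
 [255 249 256 244 252 230 178 115  91  43  51  64  61  52  62  56 117 165
  218 235 249 255 254 249 260]
 [246 259 255 254 233 236 179 138  87  77  98  85  49  88  84  69 114 167
  199 248 256 253 255 251 256]
 [249 258 239 260 251 226 201 142 120 117 128 113 124 109 114 111 132 177
  219 224 239 232 243 237 253]
 [252 257 249 264 239 236 203 144 127 153 128 143 149 149 145 133 152 189
  211 208 215 221 206 224 207]]
(array([275.1845, 211.7618]), array([244, 205,  65,  17], dtype=int32))
(array([212.4381, 209.9174]), array([185, 200,  57,  17], dtype=int32))
hole [ 0.4456 -0.1529  0.026 ] pin [ 0.4487 -0.1481  0.0924] len 0.023754277278279834 delta tool [ 0.0021 -0.0053  0.0664] pin rel tcp [-0.0001  0.0006 -0.0261]
hole [ 0.4456 -0.1529  0.026 ] pin [ 0.4494 -0.1483  0.0907] len 0.02401711318074575 delta tool [ 0.0028 -0.0053  0.0647] pin rel tcp [-0.0008  0.0006 -0.0244]
[ 0.4485 -0.1487  0.0664] [ 0.3828 -0.1332  0.246 ]
```

>>> {"api": "jog_arm", "payload": {"increments": [[[0,0,0,0.0024,-0.0053,0,0],[0,0,0,0.0024,-0.0053,0,0],[0,0,0,0.0024,-0.0053,0.005,0],[0,0,0,0.0024,-0.0053,0.01,0],[0,0,0,0.0024,-0.0053,0.014,0],[0,0,0,0.0024,-0.0053,0.017,0],[0,0,0,0.0024,-0.0053,0.018,0],[0,0,0,0.0024,-0.0053,0.019,0],[0,0,0,0.0024,-0.0053,0.02,0],[0,0,0,0.0024,-0.0053,0.02,0]]]}}

```text
time_s: 5.25
tcp_pos: [0.4442, -0.1533, 0.0455]
tcp_rot: [[-0.975, 0.221, 0.0], [0.221, 0.975, 0.0], [-0.0, 0.0, -1.0]]
ft_force: [-0.3, 0.3, -1.6]
width: 0.0139
```

>>> {"api": "jog_arm", "payload": {"increments": [[[0,0,0,0,0,0.0005,0],[0,0,0,0,0,0.001,0],[0,0,0,0,0,0.0015,0],[0,0,0,0,0,0.002,0],[0,0,0,0,0,0.0025,0],[0,0,0,0,0,0.003,0],[0,0,0,0,0,0.0035,0],[0,0,0,0,0,0.004,0],[0,0,0,0,0,0.004,0],[0,0,0,0,0,0.004,0]]]}}

```text
time_s: 6.25
tcp_pos: [0.4442, -0.1532, 0.0415]
tcp_rot: [[-0.975, 0.221, 0.0], [0.221, 0.975, 0.0], [-0.0, 0.0, -1.0]]
ft_force: [-0.5, -0.3, -0.9]
width: 0.0138
```

>>> {"api": "jog_arm", "payload": {"increments": [[[0,0,0,0,0,0.001,0],[0,0,0,0,0,0.002,0],[0,0,0,0,0,0.003,0],[0,0,0,0,0,0.0035,0],[0,0,0,0,0,0.004,0],[0,0,0,0,0,0.0045,0],[0,0,0,0,0,0.005,0],[0,0,0,0,0,0.0053,0],[0,0,0,0,0,0.0056,0],[0,0,0,0,0,0.0056,0]]]}}

```text
time_s: 7.25
tcp_pos: [0.4442, -0.1533, 0.0359]
tcp_rot: [[-0.975, 0.221, 0.0], [0.221, 0.975, 0.0], [-0.0, 0.0, -1.0]]
ft_force: [0.2, -0.5, -0.7]
width: 0.0136
```

>>> {"api": "jog_arm", "payload": {"increments": [[[0,0,0,0,0,0.0002,0],[0,0,0,0,0,0.0004,0],[0,0,0,0,0,0.0006,0],[0,0,0,0,0,0.0008,0],[0,0,0,0,0,0.001,0],[0,0,0,0,0,0.001,0],[0,0,0,0,0,0.001,0],[0,0,0,0,0,0.001,0],[0,0,0,0,0,0.001,0],[0,0,0,0,0,0.001,0]]]}}

```text
time_s: 8.25
tcp_pos: [0.4442, -0.1532, 0.0356]
tcp_rot: [[-0.975, 0.221, 0.0], [0.221, 0.975, -0.0], [-0.0, -0.0, -1.0]]
ft_force: [-2.8, 1.0, 7.2]
width: 0.014
```

Contact at 7 N at the expected height, so the pin is home. I'll release, rise and go over the green block.

>>> {"api": "jog_arm", "payload": {"increments": [[[0,0,0,0,0,0,0.014],[0,0,0,0,0,0,0.03],[0,0,0,0,0,0,0.04],[0,0,0,0,0,0,0.04],[0,0,0,0,0,-0.02,0.04],[0,0,0,0,0,-0.05,0.04],[0,0,0,0,0,-0.06,0.04],[0,0,0,-0.04,0,-0.06,0.04],[0,0,0,-0.08,0,-0.06,0.04],[0,0,0,-0.08,0,-0.06,0.04]]]}}

```text
time_s: 9.25
tcp_pos: [0.5275, -0.1728, 0.0946]
tcp_rot: [[-0.975, 0.221, 0.005], [0.221, 0.975, -0.002], [-0.006, -0.001, -1.0]]
ft_force: [-0.1, -0.7, 0.0]
width: 0.0399
```

Run:
```python
from h import *
bot.get_image("side"); bot.get_image("side")
s=st(); d=save("wrist","w4",s=1.5); d2=save("top","t4")
for n,h in (("orange",(3,16)),("green",(45,85)),("red",(0,5))):
    a,k=cent(d["image"],*h,(150,60,360,384))
    for c in a[:2]: print(n,c, onz(d,*c[1],.062))
```

```text
9.35 [ 0.522  -0.1707  0.0937] [0.0865 0.4701 0.0326] [-0.0074  0.0493 -0.042 ] 0.039847873425042764
[[-0.9754  0.2206 -0.0019]
 [ 0.2206  0.9754  0.0009]
 [ 0.0021  0.0005 -1.    ]]
orange (np.int32(54), array([254.1852,  85.5741]), array([243,  80,  23,  17], dtype=int32)) [ 0.4368 -0.151   0.062 ]
orange (np.int32(52), array([255.1731, 115.3846]), array([243, 108,  23,  11], dtype=int32)) [ 0.4549 -0.1544  0.062 ]
green (np.int32(1217), array([276.4774, 339.9836]), array([248, 330,  59,  21], dtype=int32)) [ 0.624  -0.1756  0.062 ]
green (np.int32(672), array([253.4479, 213.4836]), array([244, 194,  19,  39], dtype=int32)) [ 0.5198 -0.1703  0.062 ]
red (np.int32(149), array([258.3893, 270.7047]), array([252, 264,  14,  14], dtype=int32)) [ 0.5634 -0.1765  0.062 ]
red (np.int32(143), array([221.8042, 341.021 ]), array([215, 335,  14,  13], dtype=int32)) [ 0.6155 -0.2174  0.062 ]
```

View pics/w4.png

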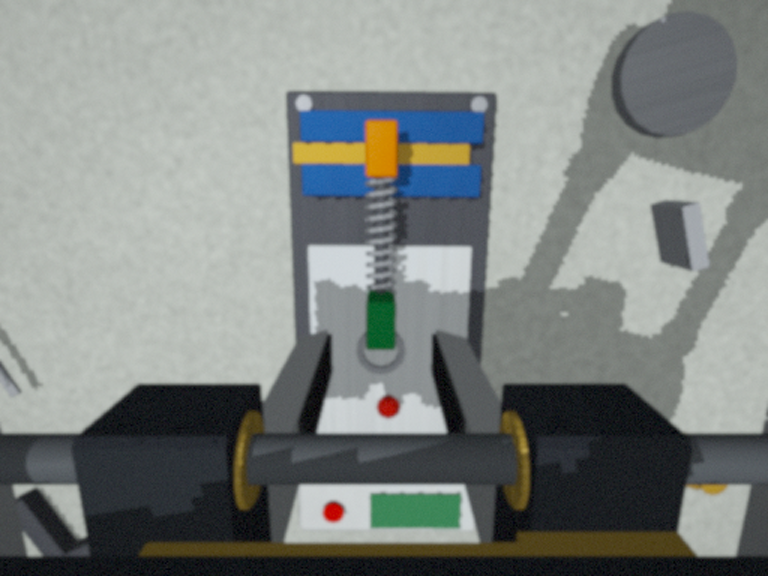

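The pin is seated and the spring lies straight down the picture. In the 1.5x image, green is at (380,320), the eye at (380,350) and the post at (388,406), slightly right of the spring's line.

Run:
```python
from h import *
np.set_printoptions(precision=4,suppress=True)
d=np.load('pics/w4.npz'); s=bot.sense(); print(s["tcp_pos"],s["time_s"]); 
post=onz(d,258.2,270.7,.027); eye=onz(d,253.5,233.5,.021); g=onz(d,253.4,np.mean([204,231]),.062)
print('post',post,'eye',eye,'green',g)
hsv=cv2.cvtColor(d["image"],cv2.COLOR_RGB2HSV); print(d["image"][190:236,253].tolist())
pin=np.array([.4447,-.1529])
v=post[:2]-pin; print('dist',np.hypot(*v),'yaw',np.degrees(np.arctan2(v[1],v[0])),'green yaw',np.degrees(np.arctan2(g[1]-pin[1],g[0]-pin[0])),np.hypot(*(g[:2]-pin)))
tgt([.4447+.0795*np.cos(np.radians(-12.7)),-.1529+.0795*np.sin(np.radians(-12.7)),.0356],-12.7)
```

```text
[ 0.5206 -0.1703  0.094 ] 9.45
post [ 0.5809 -0.1801  0.027 ] eye [ 0.5493 -0.1771  0.021 ] green [ 0.5226 -0.171   0.062 ]
[[123, 128, 132], [122, 126, 131], [101, 104, 107], [71, 78, 79], [49, 59, 61], [35, 55, 45], [26, 62, 40], [12, 63, 27], [13, 65, 31], [0, 64, 24], [2, 66, 23], [8, 78, 31], [0, 84, 39], [3, 88, 35], [2, 93, 41], [15, 97, 49], [11, 94, 45], [1, 91, 44], [0, 93, 41], [7, 95, 42], [12, 93, 43], [12, 96, 46], [23, 95, 46], [12, 95, 42], [7, 93, 41], [0, 90, 34], [2, 91, 42], [15, 93, 46], [17, 94, 44], [6, 92, 42], [15, 94, 41], [0, 92, 33], [0, 90, 39], [12, 93, 43], [7, 94, 44], [10, 94, 43], [12, 91, 42], [24, 97, 49], [0, 90, 40], [10, 91, 39], [7, 91, 42], [23, 91, 46], [65, 102, 79], [110, 127, 118], [133, 140, 139], [139, 144, 146]]
dist 0.13892283596662885 yaw -11.298814975796954 green yaw -13.07232844705867 0.08001389388336069
inc turn [ 0.0006 -0.0028 -0.0011] shift [-0.0018  0.0002  0.0584]
```

>>> {"api": "jog_arm", "payload": {"increments": [[[0,0,0,-0.002,0,0.02,0.04],[0,0,0,-0.002,0,0.04,0.04],[0,0,0,-0.002,0,0.055,0.04],[0,0,0,-0.002,0,0.057,0.04],[0,0,0,-0.002,0,0.057,0.02],[0,0,0,-0.002,0,0.057,0],[0,0,0,-0.002,0,0.057,0],[0,0,0,-0.002,0,0.057,0],[0,0,0,-0.002,0,0.057,0],[0,0,0,-0.002,0,0.057,0]]]}}

```text
time_s: 10.45
tcp_pos: [0.5246, -0.1716, 0.0387]
tcp_rot: [[-0.975, 0.221, 0.001], [0.221, 0.975, -0.001], [-0.001, -0.0, -1.0]]
ft_force: [-1.2, -0.2, 5.8]
width: 0.0138
```

Run:
```python
from h import *
st()
```

```text
10.45 [ 0.5246 -0.1716  0.0387] [-1.2213 -0.1833  5.8157] [ 0.0162  0.1519 -0.0647] 0.013814812449222936
[[-0.9753  0.2209  0.0012]
 [ 0.2209  0.9753 -0.0005]
 [-0.0013 -0.0002 -1.    ]]
```

>>> {"api": "jog_arm", "payload": {"increments": [[[0,-0.013,0,0.0001,0,-0.0012,0],[0,-0.03,0,0.0003,0,-0.0028,0],[0,-0.047,0,0.0005,0,-0.0043,0],[0,-0.065,0,0.0008,0,-0.006,0],[0,-0.082,0,0.0011,0,-0.0075,0],[0,-0.1,0,0.0014,0,-0.0092,0],[0,-0.115,0,0.0016,0,-0.0105,0],[0,-0.13,0,0.0019,0,-0.0119,0],[0,-0.13,0,0.0019,0,-0.0119,0],[0,-0.13,0,0.0019,0,-0.0119,0]]]}}

```text
time_s: 11.45
tcp_pos: [0.5221, -0.1709, 0.0498]
tcp_rot: [[-0.967, 0.221, 0.126], [0.219, 0.975, -0.029], [-0.13, 0.0, -0.992]]
ft_force: [1.9, 0.3, 4.4]
width: 0.0138
```

Run:
```python
from h import *
st()
```

```text
11.45 [ 0.5221 -0.1709  0.0498] [1.9418 0.2986 4.356 ] [ 0.0109 -0.0201 -0.0202] 0.013812969654383238
[[-0.9671  0.221   0.1263]
 [ 0.2191  0.9753 -0.0286]
 [-0.1295  0.     -0.9916]]
```

>>> {"api": "jog_arm", "payload": {"increments": [[[-0.0005,0,-0.004,-0.004,0.0004,0,0],[-0.001,0,-0.008,-0.008,0.0008,0,0],[-0.0015,0,-0.012,-0.012,0.0013,0,0],[-0.002,0,-0.016,-0.016,0.0018,0,0],[-0.0025,0,-0.02,-0.02,0.0023,0,0],[-0.003,0,-0.025,-0.024,0.0028,0,0],[-0.0035,0,-0.03,-0.028,0.0033,0,0],[-0.004,0,-0.031,-0.03,0.0035,0,0],[-0.004,0,-0.031,-0.03,0.0035,0,0],[-0.004,0,-0.031,-0.03,0.0035,0,0]]]}}

```text
time_s: 12.45
tcp_pos: [0.5474, -0.1724, 0.0511]
tcp_rot: [[-0.975, 0.189, 0.117], [0.188, 0.982, -0.021], [-0.119, 0.001, -0.993]]
ft_force: [-8.6, 0.6, -1.3]
width: 0.0137
```

Run:
```python
from h import *
st(); d=save("wrist","w5",(150,50,370,310),2.3); d=save("side","s5",(215,130,325,210),7)
```

```text
12.45 [ 0.5474 -0.1724  0.0511] [-8.6095  0.5732 -1.3384] [0.1331 1.8627 0.0851] 0.01373128537305817
[[-0.975   0.1889  0.1169]
 [ 0.1877  0.982  -0.021 ]
 [-0.1187  0.0015 -0.9929]]
```

View pics/w5.png

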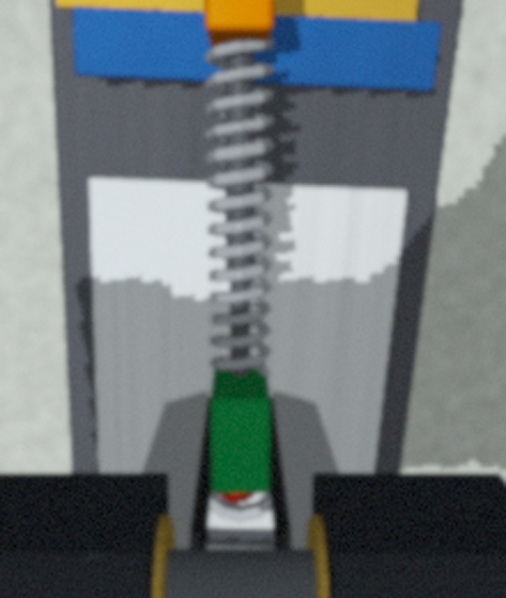

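View pics/s5.png

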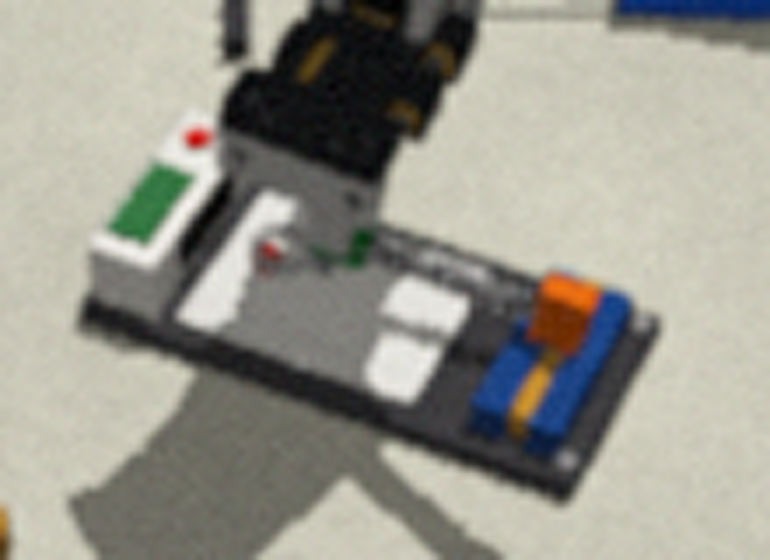

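The wrist view shows the spring stretched and straight, with the red post visible just beyond green at crop (240,495). In the side view the eye at (283,245) is still a few mm short of the post at (268,253). I'll advance a few mm more, then measure.

>>> {"api": "jog_arm", "payload": {"increments": [[[0,0,0,-0.001,0,0,0],[0,0,0,-0.002,0,0,0],[0,0,0,-0.003,0,-0.001,0],[0,0,0,-0.003,0,-0.001,0],[0,0,0,-0.003,0,-0.001,0],[0,0,0,-0.003,0,-0.001,0],[0,0,0,-0.003,0,-0.001,0],[0,0,0,-0.003,0,-0.001,0],[0,0,0,-0.003,0,-0.001,0],[0,0,0,-0.003,0,-0.001,0]]]}}

```text
time_s: 13.55
tcp_pos: [0.5496, -0.1728, 0.0519]
tcp_rot: [[-0.975, 0.189, 0.116], [0.188, 0.982, -0.021], [-0.117, 0.002, -0.993]]
ft_force: [-8.7, 0.4, -3.9]
width: 0.0142
```

```bash
python3 - <<'E'
from h import *
s=st(); d=save("wrist","w6",(215,190,295,310),5); e=save("side","s6",(235,150,290,185),14)
post=np.array([.5809,-.1801]); t=np.array(s["tcp_pos"]);R=np.array(s["tcp_rot"])
pin=np.array([.4455,-.1529]); v=t[:2]-pin;w=post-pin
print('tcp r',np.hypot(*v),np.degrees(np.arctan2(v[1],v[0])),'post',np.hypot(*w),np.degrees(np.arctan2(w[1],w[0])),'tool yaw',np.degrees(np.arctan2(-R[1,0],-R[0,0])))
for n,h in (("green",(45,85)),("orange",(3,16))):
    a,k=cent(d["image"],*h,(200,50,310,275))
    for c in a[:1]: print(n,c)
E
python3 -c "
import cv2,numpy as np
a=cv2.imread('pics/w6.png');b=cv2.imread('pics/s6.png');print(a.shape,b.shape)
a=a[:, :];h=600;a=cv2.resize(a,None,fx=h/a.shape[0]*0.75,fy=h/a.shape[0]*0.75);b=cv2.resize(b,(490,312))
o=np.zeros((600,800,3),np.uint8);o[:a.shape[0],:a.shape[1]]=a;o[:312,305:795]=b;cv2.imwrite('pics/c6.png',o)"
```

```text
13.55 [ 0.5496 -0.1728  0.0519] [-8.6545  0.4204 -3.932 ] [0.0834 1.6819 0.0802] 0.014211658392619831
[[-0.9752  0.1889  0.1157]
 [ 0.1878  0.982  -0.0206]
 [-0.1175  0.0017 -0.9931]]
tcp r 0.10596401087351903 -10.801092363038403 post 0.13810503249338885 -11.3587502237916 tool yaw -10.901827332985407
green (np.int32(1329), array([253.9368, 238.0602]), array([240, 211,  29,  53], dtype=int32))
orange (np.int32(156), array([253.1859,  58.6987]), array([238,  51,  32,  13], dtype=int32))
(600, 400, 3) (490, 770, 3)
```

View pics/c6.png

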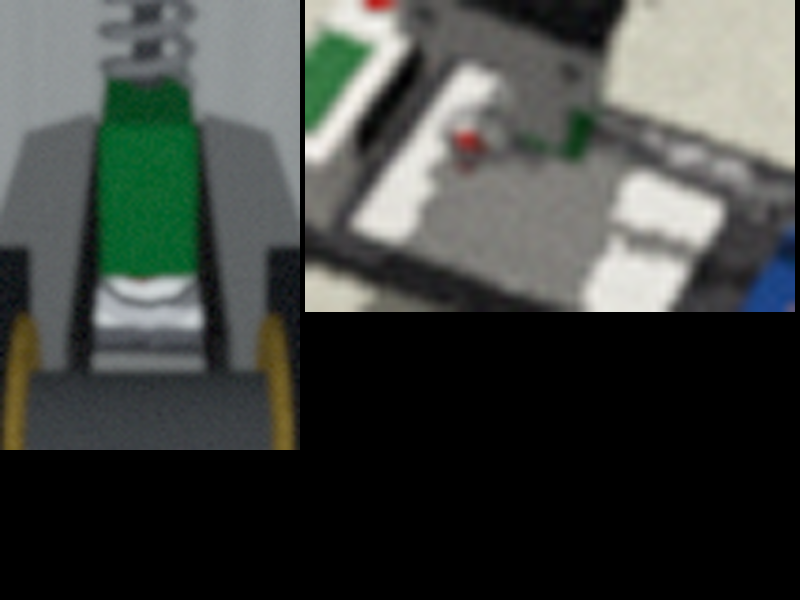

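The eye now partly rings the post in the side view, with the ring centre at (485,140) and the post at (467,142). It is about 5 mm short, and the 8.7 N pull implies roughly 25 mm of stretch. I'll advance 5 mm more.

>>> {"api": "jog_arm", "payload": {"increments": [[[0,0,0,-0.001,0,0,0],[0,0,0,-0.002,0,0,0],[0,0,0,-0.003,0,0,0],[0,0,0,-0.004,0,0,0],[0,0,0,-0.005,0,0,0],[0,0,0,-0.0055,0,0,0],[0,0,0,-0.0055,0,0,0],[0,0,0,-0.0055,0,0,0],[0,0,0,-0.0055,0,0,0],[0,0,0,-0.0055,0,0,0]]]}}

```text
time_s: 14.65
tcp_pos: [0.554, -0.1735, 0.0522]
tcp_rot: [[-0.975, 0.189, 0.114], [0.188, 0.982, -0.02], [-0.116, 0.002, -0.993]]
ft_force: [-9.0, 1.2, -3.6]
width: 0.0138
```

Run:
```python
from h import *
s=st(); e=save("side","s7",(235,150,290,185),14)
d=np.array(e["image"])[155:176,245:262]; print((d[:,:,0].astype(int)-d[:,:,1])[2:17])
post=np.array([.5809,-.1801]); t=np.array(s["tcp_pos"])
print(np.array(s["tcp_rot"]).T@np.r_[post-t[:2],0])
```

```text
14.65 [ 0.554  -0.1735  0.0522] [-9.0274  1.233  -3.6123] [0.0387 1.9457 0.0808] 0.013823679635210074
[[-0.9754  0.1888  0.1138]
 [ 0.1877  0.982  -0.02  ]
 [-0.1155  0.0019 -0.9933]]
[[  3   0   2  -3  -1   2   0  -1   3  -1   1   2   0   1  -3  -1  -1]
 [  2  -3   5   1   4   1   2   3   1  -1   2   2   0   2   2   2   1]
 [  3   1   2   4   0   2   4   1   1   1   1   2   1   3   0   3   4]
 [  1   3   3  -1   1   3   0   1   1   0  -2   4   4   1  -2   2  -1]
 [ -1   0   4   2   2   5   1   4   1  -1   0   5  -1   1   1   1  -1]
 [  3   5   0   1   4   1   4   5  -1   0   1  -1   0  -1   1  -2   3]
 [  1   1   3   4   4   3   0   0   2   1   0   2   1   2   2   3   1]
 [ -1   2   1   1   1   3   6  14  14   9   1   1  -3 -11 -11   2   1]
 [  4  -1   3   4  -1   5  21  47  56  31   7   0  -3 -18 -21 -16 -13]
 [  2   0   1   1   1   7  20  33  32  22   4  -1   4  -2 -10 -14 -13]
 [  3   1   1   2   0   2   8  13  12   6   0   1   0  -3   1  -2   0]
 [  1   1   2   1   2   0  13  24  23   8   0   1   2   4   1  -1   2]
 [  2   3   0   1  -1  -1   8  16  14   5   4  -1   3   3  -1   0   5]
 [  0   4   1   1   4   3   3   3   2   0  -1   2   2   3   1  -1   0]
 [  0   0   1   4   3  -2   1  -2   1   1   1   1   3   0  -3   3  -2]]
[-0.0274 -0.0014  0.0032]
```

View pics/s7.png

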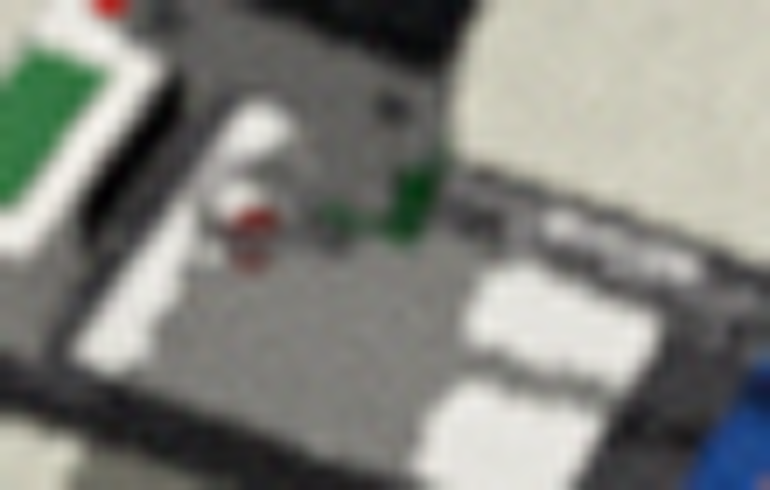

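The post now shows inside the ring: post at (252,218), ring spanning about 210–300 across. The kinematic estimate agrees to within 2 mm, so I'll lower partway and watch the force.

>>> {"api": "jog_arm", "payload": {"increments": [[[0,0.01,0,0,0,0.001,0],[0,0.02,0,0,0,0.002,0],[0,0.03,0,0,0,0.003,0],[0,0.04,0,0,0,0.0042,0],[0,0.05,0,0,0,0.0053,0],[0,0.06,0,0,0,0.0064,0],[0,0.07,0,0,0,0.0075,0],[0,0.08,0,0,0,0.0086,0],[0,0.08,0,0,0,0.0086,0],[0,0.08,0,0,0,0.0086,0]]]}}

```text
time_s: 15.7
tcp_pos: [0.5553, -0.1739, 0.0438]
tcp_rot: [[-0.981, 0.189, 0.036], [0.189, 0.982, -0.005], [-0.036, 0.002, -0.999]]
ft_force: [-9.7, 0.6, -5.8]
width: 0.0135
```

Run:
```python
from h import *
s=st()
```

```text
15.7 [ 0.5553 -0.1739  0.0438] [-9.6564  0.6295 -5.7803] [0.1249 1.6917 0.1295] 0.013531752901444944
[[-0.9813  0.189   0.0356]
 [ 0.1889  0.982  -0.005 ]
 [-0.0359  0.0018 -0.9994]]
```

>>> {"api": "jog_arm", "payload": {"increments": [[[0,0.007,0,0,0,0.001,0],[0,0.014,0,0,0,0.0018,0],[0,0.021,0,0,0,0.0026,0],[0,0.028,0,0,0,0.0034,0],[0,0.032,0,0,0,0.0041,0],[0,0.036,0,0,0,0.0048,0],[0,0.036,0,0,0,0.0053,0],[0,0.036,0,0,0,0.0053,0],[0,0.036,0,0,0,0.0053,0],[0,0.036,0,0,0,0.0053,0]]]}}

```text
time_s: 16.7
tcp_pos: [0.5558, -0.174, 0.0393]
tcp_rot: [[-0.982, 0.189, 0.001], [0.189, 0.982, 0.001], [-0.001, 0.002, -1.0]]
ft_force: [-9.0, 1.0, -1.1]
width: 0.0138
```

Run:
```python
from h import *
s=st(); save("side","s8",(215,130,325,210),7)
```

```text
16.7 [ 0.5558 -0.174   0.0393] [-9.0092  0.9646 -1.0664] [0.1487 1.8912 0.1272] 0.013751469204216677
[[-0.9819  0.1892  0.001 ]
 [ 0.1892  0.9819  0.0014]
 [-0.0007  0.0016 -1.    ]]
```

View pics/s8.png

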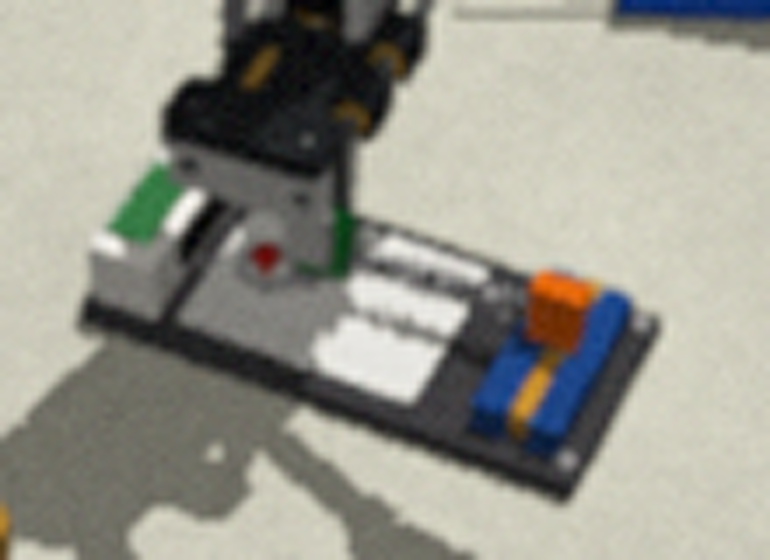

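The eye now surrounds the post, with the post at (265,258) inside the ring. I'll settle it down slightly, ease back towards the block, then release and rise.

>>> {"api": "jog_arm", "payload": {"increments": [[[0,0,0,0,0,0.0005,0],[0,0,0,0,0,0.001,0],[0,0,0,0.001,0,0.001,0],[0,0,0,0.002,0,0.001,0],[0,0,0,0.003,0,0.001,0],[0,0,0,0.004,0,0.001,0],[0,0,0,0.005,0,0.001,0],[0,0,0,0.006,0,0.001,0],[0,0,0,0.007,0,0.001,0],[0,0,0,0.008,0,0.001,0]]]}}

```text
time_s: 17.75
tcp_pos: [0.5513, -0.1733, 0.0394]
tcp_rot: [[-0.982, 0.19, 0.008], [0.19, 0.982, -0.0], [-0.008, 0.001, -1.0]]
ft_force: [-4.9, 0.4, -0.4]
width: 0.0138
```

Run:
```python
from h import *
s=st()
```

```text
17.75 [ 0.5513 -0.1733  0.0394] [-4.8852  0.4431 -0.4292] [0.2064 1.1702 0.0285] 0.013807500541706656
[[-0.9818  0.1898  0.0081]
 [ 0.1898  0.9818 -0.0004]
 [-0.008   0.0012 -1.    ]]
```

The force fell from 9 N to 4.9 N over 4.5 mm, far more than the spring rate explains, so the post is carrying load. I'll ease back 3 mm more, then let go.

>>> {"api": "jog_arm", "payload": {"increments": [[[0,0,0,0.001,0,0,0],[0,0,0,0.002,0,0,0],[0,0,0,0.003,0,0,0],[0,0,0,0.003,0,0,0],[0,0,0,0.003,0,0,0.015],[0,0,0,0.003,0,0,0.025],[0,0,0,0.003,0,0,0.04],[0,0,0,0.003,0,0,0.04],[0,0,0,0.003,0,0,0.04],[0,0,0,0.003,0,0,0.04]]]}}

```text
time_s: 18.75
tcp_pos: [0.5511, -0.174, 0.041]
tcp_rot: [[-0.982, 0.191, 0.014], [0.19, 0.982, -0.003], [-0.015, -0.0, -1.0]]
ft_force: [-0.1, 0.1, -0.4]
width: 0.04
```

>>> {"api": "jog_arm", "payload": {"increments": [[[0,0,0,0,0,-0.01,0.04],[0,0,0,0,0,-0.03,0.04],[0,0,0,0,0,-0.05,0.04],[0,0,0,0,0,-0.08,0.04],[0,0,0,0,0,-0.1,0.04],[0,0,0,0,0,-0.12,0.04],[0,0,0,0,0,-0.12,0.04],[0,0,0,0,0,-0.12,0.04],[0,0,0,0,0,-0.12,0.04],[0,0,0,0,0,-0.12,0.04]]]}}

```text
time_s: 19.75
tcp_pos: [0.5484, -0.1732, 0.1595]
tcp_rot: [[-0.982, 0.19, 0.011], [0.19, 0.982, -0.002], [-0.012, 0.001, -1.0]]
ft_force: [1.2, 0.2, -0.3]
width: 0.0399
```

Run:
```python
from h import *
s=st(); d=save("wrist","w9",s=1.5)
b,k=cent(d["image"],45,85,(200,60,310,300)); print(b[:1])
```

```text
19.75 [ 0.5484 -0.1732  0.1595] [ 1.171   0.2134 -0.2759] [ 0.0643 -0.0076 -0.0191] 0.03989380322420925
[[-0.9816  0.1904  0.0115]
 [ 0.1904  0.9817 -0.0016]
 [-0.0116  0.0006 -0.9999]]
[(np.int32(827), array([266.6771, 271.5357]), array([243, 262,  51,  20], dtype=int32))]
```

View pics/w9.png

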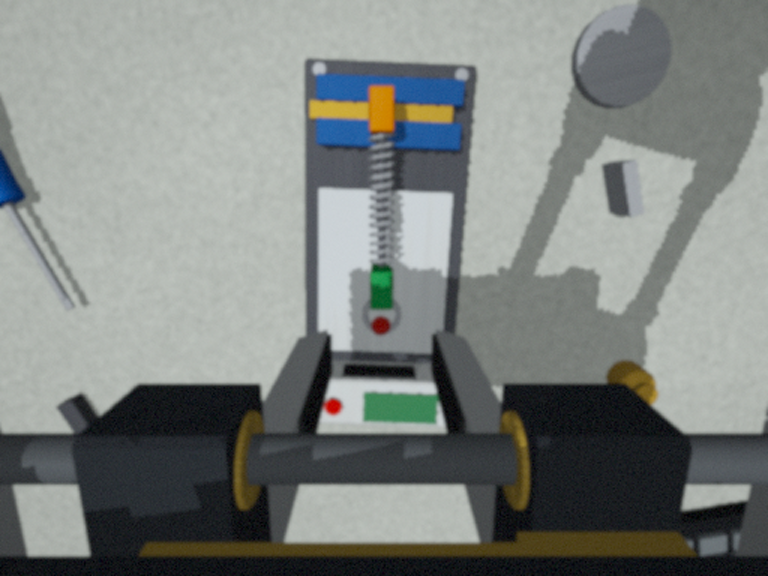

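The released spring stays stretched. Orange is on the groove at (381,110), and the eye ring at (381,312) surrounds the post, which bears on its far side at (381,326). I'm handing in.

```bash
python3 -c "
from h import *
st(); print(bot.job_done())"
```

```text
19.8 [ 0.5485 -0.1732  0.1596] [-0.2036 -0.2308 -0.0848] [ 0.0125 -0.0455  0.0082] 0.0400754423572176
[[-0.9817  0.1903  0.0116]
 [ 0.1903  0.9817 -0.0017]
 [-0.0118  0.0006 -0.9999]]
the job is handed in; nothing more can be done
None
```

The spring is stretched between the hole and the red post, released, and the job was handed in at about 20 s. No verdict was reported.

- **Seating the pin:** I saw the hole as a dark gap about 6 mm off the groove's middle, so I didn't need to feel along the strip. The pin went in without resistance and came to rest at the expected height, pressed with about 7 N.
- **Stretching and hooking:** I tilted the spring about the pin and stretched it by the green end. The pull read about 9–10 N, which means roughly 26–29 mm of stretch. I lowered the eye over the post and eased back until the post carried the load, then let go.
- **Last checks:** In the final picture the orange block is on the groove and the spring is still stretched. The eye surrounds the post, which bears on the ring's far side. The gripper is clear above with its force reading near zero. The disc, gauge block, weight and screwdriver I could see looked undisturbed, but I did not measure them.
- **What disagreed:** The arm gave several millimetres under the spring's pull, so I advanced in small corrected steps. My two estimates of the direction to the post differed by about 1°, within the eye's clearance.
- **Not measured:** I judged the eye's seat under the head from the pictures and the drop in force, not from a height measurement.

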